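# Close the feed housing and hold it shut

## Robot

A 6-joint arm with a two-finger parallel gripper is mounted at the origin on the work surface. World frame = base frame: x ahead of the robot, y to its left, z up, the work surface at z = 0. Lengths are in mm, angles in rad, forces in N, time in s.
With the tool pointing down it reaches from about 350 to 800 mm from the base axis. Payload 7.3 kg.
Tool frame: the origin (TCP) lies at the very end of the fingers, on their centre line; the grasp point (between the pads) lies 19 mm behind it; z points along the fingers, y is the line along which they close (so a half turn about z gives the same grasp; the last joint's range is limited). The gripper opens to 85 mm and grips with 20 to 120 N. Pads are 22 mm wide; open, the fingers measure 114 mm over their backs; the gripper's body (76 mm by 85 mm) begins 54 mm behind the grasp point. The pads swing forward as they close: fully open they stand 13 mm farther back than shut.
Start: joints at [-1.478, 0.342, 1.524, -0, 1.275, -0.146], TCP at [124.204, -510.118, 202.622] pointing down, gripper open.
Joint ranges: [-2.53, 2.53], [-0.77, 2.02], [0.04, 2.7], [-1, 4.14], [0.28, 2.66], [-3.11, 3.11]. Speed limits (rad/s): [2.57, 2.57, 3.14, 3.14, 3.14, 3.14].

## Interface

Orientations are given as a unit quaternion [w, x, y, z].
In Python, from cell import env, vision, order gives the robot as it stands.
- The arm moves only by the tool carry_out, never from a script. Its argument "targets" is a list that holds one entry, the list of rows, each a list of 5 numbers: the shift along the world's x, y, z in units of 40 mm (1.0 is 40 mm), then the turn about the world's z in units of 5 degrees (1.0 is 5 degrees), then the finger opening in mm, from 0 to 85.4. In form: [[[x, y, z, yaw, fingers], ...]]. A call has 1 to 12 rows; each row is the pose to reach, as a shift and turn from the pose commanded when the call began; what a row does not reach only later rows make up. A row lasts 1/12 s, in which the tool goes at most 41.7 mm and 7.16 degrees, less where a joint would pass 70% of its speed; a pose out of reach is approached as far as the arm can. A call with a gripper value outside its range is refused whole. The fingers move at their own pace and stop on an object; the grip force is fixed at half the most. Time passes only in rows, so rows that repeat a pose let the fingers close. It gives the time, the measured TCP pose, the force, the opening and the grip force at its end, in the units of the state.
- env.get_state(): the state, without advancing time (a new reading comes with each control period).
- vision.grab_frame(name): name is "scene" or "top"; returns (picture, depth): 384x512x3 uint8, red, green, blue; 384x512 float32, mm along the optical axis (not along the pixel's ray), 0 where there is no reading.
- vision.camera_params(name): a dict with "mtx" (3x3 intrinsics, pixels), "world_from_camera" (4x4, takes a point from camera to world coordinates). Camera axes: x right, y down, z forward; pixel columns grow to the right and rows downward; lengths in mm; the calibration is good to about 2 mm. A picture is of the moment at which its call begins. camera_params takes no time and is no camera call.
- order.hand_in(): hands the job in; it is judged then, once.
The state is a dict: "time_s": time; "joint_pos": joint angles; "joint_vel": joint speeds; "joint_torque": joint torques, N m; "eef_pos": TCP position; "tcp_rot": TCP orientation; "ft_force": force on the tool from outside, world axes, zero at the start; "moment": the same for the moment, N m; "grip_width": opening from 0.0 (shut) to 1.0 (fully open); "grasp_force": force on a finger pad.
Only numpy, scipy, OpenCV 4.12 (cv2) and the standard library are available. Lean on these libraries where they do the work, as an engineer would, in place of code of your own. Each camera call takes 0.05 s, during which the arm holds its last target. There are 200 camera calls.

## Task

First turn the bar-shaped jog knob on the control box fully clockwise to its stop, so the feed wheel turns clear, and let it spring back. Then pick up the loose top half of the feed housing, fit it the right way round over the two dowels of the fixed bottom half (thick dowel in the wide bore) and push it down against the spring pins until the two halves meet flush. Finish while still gripping it and pressing the halves shut: do not let go; leave the other things on the bench where they are.

Things in the scene. Friction and masses are not known exactly. Their poses are not given: they have to be found in the camera images.
- bed: Fixed bottom half of the feed housing: aluminium block 120 (x) x 70 (y) mm, flat top face 50 mm above the table, on a 170 x 110 x 8 mm dark foot plate. A nose 34 mm wide sticks out 18 mm at +x. A 44 x 34 mm well in the middle shows the vaned feed wheel. Origin: centre of underside, on the table; z up. Never moves. Two dowels and four spring pins stand on its top face.
- dowel_thick (a point): root of the thick dowel: steel, upright, 14 mm dia, 18 mm tall, its top 5 mm tapered; at the bed's x = +46, y = 0 mm (nose end), on the top face, 50 mm above the table
- dowel_thin (a point): root of the thin dowel: as the thick one, but 9 mm dia; at the bed's x = -46, y = 0 mm, on the top face
- cover: Loose top half, 0.3 to 0.5 kg, flat on the table, right side up: aluminium plate 120 (x) x 70 (y) x 20 mm with a nose 34 mm wide sticking out 18 mm at +x like the bed's. Origin: centre of the flat underside; z up; closed, its axes match the bed's and its origin is 50 mm above the bed's. Two bores go right through; a black grip rib stands on top.
- bore_thick (a point): lower mouth of the wide bore (16 mm, for the thick dowel), on the cover's underside at its x = +46, y = 0 mm
- bore_thin (a point): lower mouth of the narrow bore (11 mm, for the thin dowel), on the cover's underside at its x = -46, y = 0 mm
- panel: Fixed grey control box 130 mm (x) x 100 mm (y) x 60 mm high with the jog knob on its top; origin centre of its underside; stands elsewhere each time. A flat dark display and two small flush black discs on it are only for show.
- jog (a joint): angle of the jog knob in rad: 0 at rest, 1.0 at its stop; grows as it turns clockwise seen from above. A spring of about 0.035 Nm at rest and 0.135 Nm at the stop turns it back when let go.
- jog_grip (a point): point on the knob's vertical axis at grip height, 91 mm above the table. The knob's grip is a black upright bar 44 mm long (this point's x), 14 mm thick (y, grip across it), from 71 to 101 mm above the table, on a round base of 38 mm dia. At rest the bar lies along the panel's x.
- screwdriver: a screwdriver about 160 mm long lying along its x axis; origin at the middle of its underside; a bystander, to be left alone
- collar: a steel ring, 34 mm across and 14 mm high; origin centre of underside; a bystander, to be left alone
- scale: a flat black pocket scale 75 x 110 x 18 mm; origin centre of underside; a bystander, to be left alone
- jar: a closed jar 60 mm across, 75 mm high; origin centre of underside; a bystander, to be left alone
- carton: a small open carton 90 x 100 x 70 mm with its lid flap raised to about 0.13 m; origin centre of underside; a bystander, to be left alone
- brush: a hand brush about 170 mm long lying along its x axis; origin on its underside; a bystander, to be left alone
- pins (a point): centre of the bed's top face, midway between its four spring pins (8 mm dia, at x = +-29, y = +-26 mm). They stand 7 mm proud and carry the cover 7 mm above the face unless it is pushed down. Together they push up with about 8 N at first touch and 14 N when the halves are flush, part of it balanced by the cover's weight.
- rib (a point): centre of the top of the cover's black grip rib, 50 mm above its underside, over its origin. The rib is 56 mm long (cover's x), 16 mm wide (y, grip across it) and 30 mm tall (20 to 50 mm above the underside)
Things that resemble listed ones, but are neither listed nor needed, are in the scene too. Leave any blue or pink look-alike of the bed alone.

How it is judged:
By the outcome, as a careful person would: the job done as asked, in the order asked, and still so for the second after the job is handed in, while the arm keeps its last pose, push and grip.
It also fails if it takes over 54 s, if anything falls off the work surface, if the arm or the gripper's body presses on something with over 40 N, if the wrist force passes 120 N, or if a joint passes its speed limit or range.

## Working session

There is one attempt and no reset: what is moved stays moved. The work goes in short steps, Python scripts to look and compute and a tool call to move; the robot and the scene stay as the last step left them, time stands still between calls to the robot, and variables do not carry over. Pictures are saved under pics/ and viewed, at most 10 in all, crops included, and the job is handed in when it is done.

Besides the shell and the picture viewer there is one more tool, called after "Request:" as name(argument=value, ...), one argument or row to a line, values as JSON. carry_out: Moves the arm, as the interface text tells. Its arguments: {"type":"object","properties":{"targets":{"type":"array"}},"required":["targets"]}

```bash
mkdir -p pics; cat > h.py <<'E'
import numpy as np, cv2
from cell import env, vision, order
def grab(n):
    im,d=vision.grab_frame(n); np.savez(f'pics/{n}.npz',im=im,d=d); return im,d
def load(n):
    z=np.load(f'pics/{n}.npz'); return z['im'],z['d']
def cloud(n,d):
    p=vision.camera_params(n);K=p['mtx'];T=np.array(p['world_from_camera'])
    v,u=np.mgrid[:d.shape[0],:d.shape[1]]
    c=np.stack([(u-K[0][2])/K[0][0]*d,(v-K[1][2])/K[1][1]*d,d],-1)
    return c@T[:3,:3].T+T[:3,3]
def save(im,f,box=None,s=1):
    if box: im=im[box[1]:box[3],box[0]:box[2]]
    cv2.imwrite(f,cv2.resize(im[...,::-1],None,fx=s,fy=s,interpolation=cv2.INTER_CUBIC))
E
python3 - <<'E'
from h import *
for n in('scene','top'):
    im,d=grab(n); save(im,f'pics/{n}0.png',s=1.5)
    print(n,vision.camera_params(n))
print(env.get_state())
E
```

```text
scene {'mtx': array([[478.18059899,   0.        , 260.79344761],
       [  0.        , 478.18059899, 193.34558668],
       [  0.        ,   0.        ,   1.        ]]), 'world_from_camera': array([[ 8.65293781e-01,  4.03216102e-01, -2.97797664e-01,
         8.84669416e+02],
       [ 5.01155094e-01, -6.83442805e-01,  5.30800814e-01,
        -5.92779266e+02],
       [ 1.04997638e-02, -6.08541459e-01, -7.93452612e-01,
         1.11306641e+03],
       [ 0.00000000e+00,  0.00000000e+00,  0.00000000e+00,
         1.00000000e+00]])}
top {'mtx': array([[424.93667839,   0.        , 256.8340817 ],
       [  0.        , 424.93667839, 190.29072426],
       [  0.        ,   0.        ,   1.        ]]), 'world_from_camera': array([[ 2.03806965e-02, -9.98173577e-01,  5.68694790e-02,
         4.40669378e+02],
       [-9.99659871e-01, -1.94192559e-02,  1.74078670e-02,
         4.47925528e+01],
       [-1.62717099e-02, -5.72049205e-02, -9.98229848e-01,
         1.42688481e+03],
       [ 0.00000000e+00,  0.00000000e+00,  0.00000000e+00,
         1.00000000e+00]])}
{'time_s': 0.1, 'joint_pos': array([-1.47797388e+00,  3.42641601e-01,  1.52493033e+00,  1.93906738e-05,
        1.27540834e+00, -1.46052968e-01]), 'joint_vel': array([-0.00029546, -0.00075513, -0.00360628, -0.00038595, -0.00064972,
       -0.00040179]), 'joint_torque': array([ 1.87279089e-03, -4.34447229e+01, -2.46491289e+01, -1.01522719e-04,
        4.65045538e-03,  1.49753873e-05]), 'eef_pos': array([ 124.18345622, -509.68723406,  201.99834526]), 'tcp_rot': array([-6.93313136e-04,  9.92875890e-01,  1.19151104e-01,  2.77338169e-05]), 'ft_force': array([ 0.53810652,  1.21223047, -0.42472609]), 'moment': array([0.0096875 , 0.00107879, 0.00218569]), 'grasp_force': 0.0, 'grip_width': 1.0015480621982493}
```

View pics/top0.png

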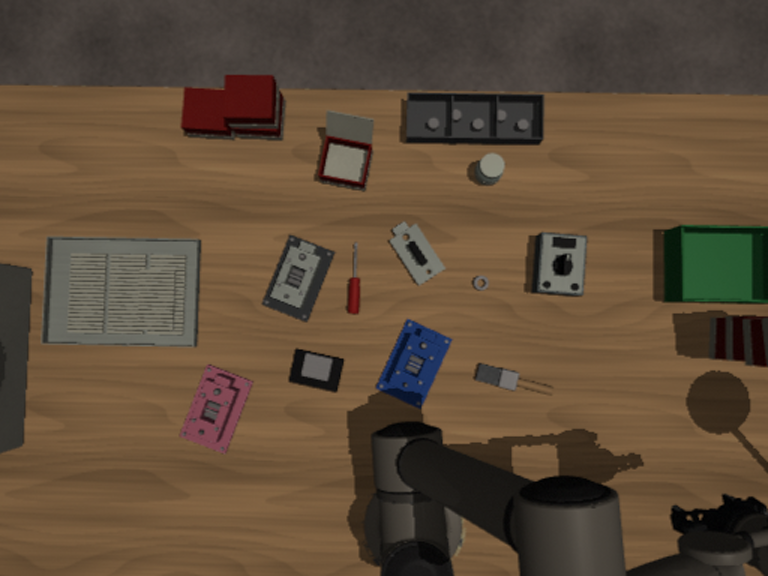

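View pics/scene0.png

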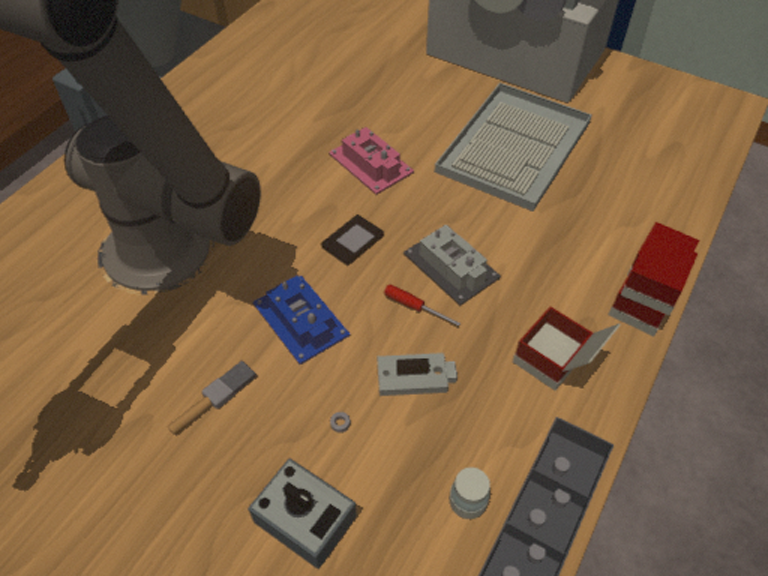

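Look-alikes, in top-picture pixels:
- **Bed:** grey (298,278), blue (414,362) and pink (216,408). I choose grey, since it is aluminium on a dark foot plate.
- **Cover:** only (416,252).
- **Knob and panel:** only (560,264).

The scene view agrees: bed (452,262), cover (413,373), panel (303,510). Next is a close crop with measurements.

```bash
cat >> h.py <<'E'
def fit(n,d,c,r,z0,z1):
    P=cloud(n,d); m=(np.hypot(P[...,0]-c[0],P[...,1]-c[1])<r)&(P[...,2]>z0)&(P[...,2]<z1)&(d>0)
    k,l,st,ce=cv2.connectedComponentsWithStats(m.astype(np.uint8))
    i=1+np.argmax(st[1:,4]); Q=P[l==i]; 
    R=cv2.minAreaRect(Q[:,:2].astype(np.float32)); return Q,R
E
python3 - <<'E'
from h import *
for n,pts in (('top',dict(bed=(298,278),cover=(416,252),panel=(560,264))),('scene',dict(bed=(452,262),cover=(413,373),panel=(303,510)))):
    im,d=load(n);P=cloud(n,d)
    for k,(u,v) in pts.items():
        c=P[int(v/1.5),int(u/1.5)]
        z0,z1,r={'bed':(40,58,90),'cover':(12,27,90),'panel':(52,66,100)}[k]
        Q,R=fit(n,d,c,r,z0,z1)
        print(n,k,c.round(),len(Q),Q.mean(0).round(1),np.median(Q[:,2]).round(1),R)
        if k!='bed':
            z=(36,60) if k=='cover' else (90,115)
            Q,R=fit(n,d,c,50,*z); print('  grip',len(Q),Q.mean(0).round(1),R)
a=load('top')[0][145:225,165:305]; b=load('scene')[0][290:380,160:250]; 
t=load('top')[0][145:205,345:400]
A=cv2.resize(a,None,fx=5,fy=5,interpolation=2);B=cv2.resize(t,(330,360),interpolation=2)
# stack: left a ; below panel
C=np.zeros((400,800,3),np.uint8);C[:,:700]=A
save(C[:, :700],'pics/c1.png')
s=load('scene')[0][140:275,240:320]
save(load('scene')[0],'pics/c2.png',(160,140,340,380),2.5)
E
```

```text
top bed [533. 262.  42.] 702 [539.4 265.   48.7] 48.7 ((543.4497680664062, 263.9154052734375), (70.84241485595703, 137.44639587402344), 69.755859375)
top cover [592.   5.  57.] 679 [595.5   4.6  19.1] 19.1 ((599.641357421875, 7.0007476806640625), (137.69577026367188, 70.1296615600586), 33.81774139404297)
  grip 90 [591.2   2.2  48.9] ((592.046142578125, 1.9977874755859375), (56.001312255859375, 16.267013549804688), 33.6685676574707)
top panel [ 570. -300.   76.] 1099 [ 573.8 -305.9   59.7] 59.6 ((573.5081787109375, -307.3731689453125), (102.293701171875, 129.57167053222656), 86.08943939208984)
  grip 72 [ 568.7 -306.4   99.3] ((569.0254516601562, -307.1027526855469), (14.63769245147705, 44.73348617553711), 85.37309265136719)
scene bed [550. 241.  47.] 781 [545.9 259.2  49.2] 49.5 ((547.3035888671875, 260.6871337890625), (74.55799102783203, 139.50877380371094), 68.87822723388672)
scene cover [602.  -7.  32.] 942 [602.   -1.5  19.8] 19.9 ((603.1778564453125, 4.929161071777344), (138.51390075683594, 75.09342956542969), 33.55260467529297)
  grip 171 [597.1  -1.8  47.1] ((596.2002563476562, -0.9150276184082031), (55.1259651184082, 18.16573715209961), 30.58649444580078)
scene panel [ 588. -319.   76.] 2222 [ 581.2 -312.8   60.8] 60.8 ((577.0307006835938, -309.4598388671875), (100.93702697753906, 131.08384704589844), 86.03568267822266)
  grip 152 [ 572.8 -310.4   99.7] ((571.8701782226562, -309.0362243652344), (15.141773223876953, 44.59425354003906), 85.8854751586914)
```

View pics/c1.png

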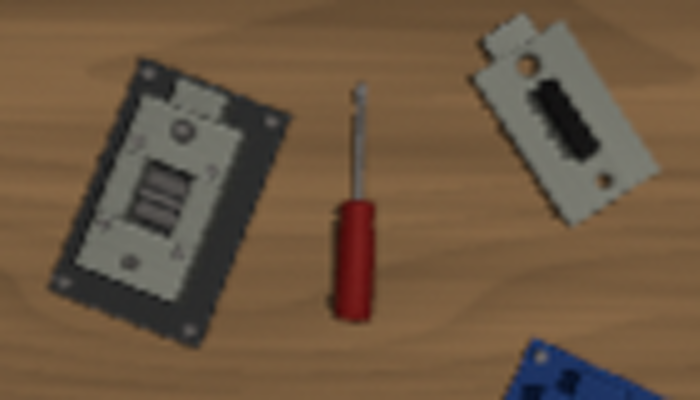

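View pics/c2.png

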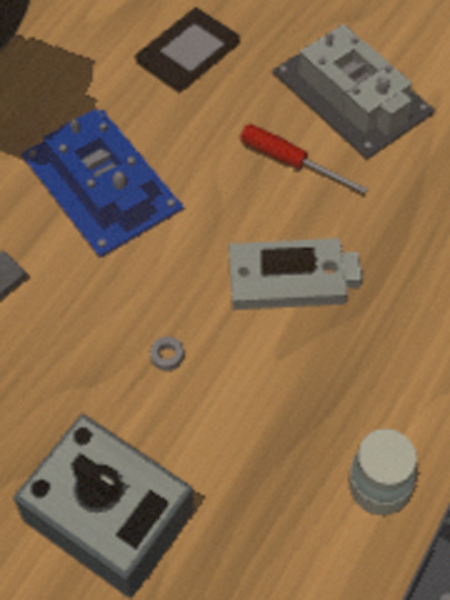

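The grey bed (crop 1 at (160,200)) has its dowels, and its nose points up and right. The cover (565,120) has its nose up and left, with the wide bore at (528,65). The knob bar lies along world x, which is panel x.

Estimates, averaged over both cameras:

| Item | x (mm) | y (mm) | Yaw |
|---|---|---|---|
| Knob | 570.4 | -308 | -4.4° |
| Cover | 594 | 0.5 | 33.7° |
| Bed | 537 | 265.4 | -20.2° |

I'll move above the knob now.

Request:
carry_out(
  targets=[
    [[11.16,5.05,-1.0,-3.62,60],[11.16,5.05,-1.0,-3.62,60],[11.16,5.05,-1.0,-3.62,60],[11.16,5.05,-1.0,-3.62,60],[11.16,5.05,-1.0,-3.62,60],[11.16,5.05,-1.0,-3.62,60],[11.16,5.05,-1.0,-3.62,60],[11.16,5.05,-1.0,-3.62,60],[11.16,5.05,-1.0,-3.62,60],[11.16,5.05,-1.0,-3.62,60],[11.16,5.05,-1.0,-3.62,60],[11.16,5.05,-1.0,-3.62,60]],
  ],
)

```text
time_s: 1.1
eef_pos: [572.2, -306.7, 162.0]
tcp_rot: [-0.0, 0.999, -0.038, -0.0]
ft_force: [0.6, -1.4, 0.1]
grip_width: 0.707
grasp_force: 0.0
```

```bash
python3 - <<'E'
from h import *
im,d=grab('scene'); s=env.get_state(); print(s['eef_pos'],s['tcp_rot'],s['joint_pos'])
save(im,'pics/k1.png',(120,240,300,384),3.3)
E
```

```text
[ 577.90783643 -302.18902198  160.45756585] [-0.0015753   0.99934034 -0.03626744  0.00104188] [-0.60121753  0.60948779  1.2010291   0.00388788  1.33100425  1.04120647]
```

View pics/k1.png

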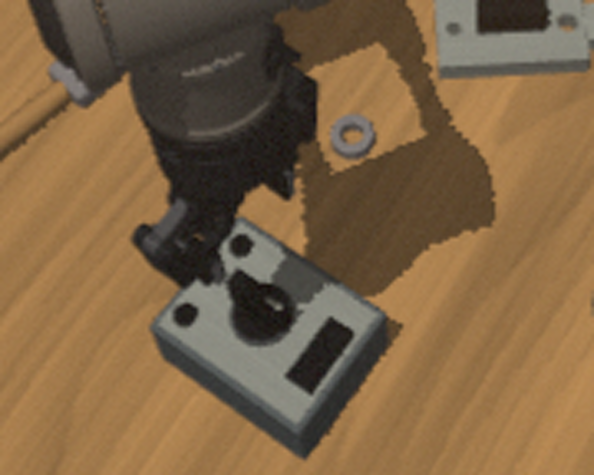

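The gripper stands above and behind the knob (knob at (265,305)) and the arm is still settling. I'll settle it and lower part of the way.

Request:
carry_out(
  targets=[
    [[0,0,-0.5,0,60],[0,0,-1,0,60],[0,0,-1,0,60],[0,0,-1,0,60],[0,0,-1,0,60],[0,0,-1,0,60]],
  ],
)

```text
time_s: 1.65
eef_pos: [571.1, -308.9, 124.2]
tcp_rot: [0.001, 0.999, -0.039, 0.001]
ft_force: [-0.0, 0.7, -0.2]
grip_width: 0.706
grasp_force: 0.0
```

```bash
python3 - <<'E'
from h import *
im,d=grab('scene'); s=env.get_state(); print(s['eef_pos'],s['tcp_rot'],s['joint_vel'])
# finger points: z 115..150 near tcp
for n in('scene','top'):
    im,d=grab(n);P=cloud(n,d);e=s['eef_pos']
    m=(np.hypot(P[...,0]-e[0],P[...,1]-e[1])<80)&(P[...,2]>112)&(P[...,2]<150)&(d>0)
    Q=P[m]; print(n,len(Q),Q.min(0) if len(Q) else '',Q.max(0) if len(Q) else '')
save(load('scene')[0],'pics/k2.png',(150,270,260,384),5)
E
```

```text
[ 571.03585002 -308.84833576  124.22480728] [ 7.39749800e-04  9.99245473e-01 -3.88174230e-02  1.07027800e-03] [-4.88408734e-04 -4.00624246e-04  4.55081711e-03  1.52848337e-03
 -3.11058291e-03  3.17641710e-06]
scene 0  
top 0
```

View pics/k2.png

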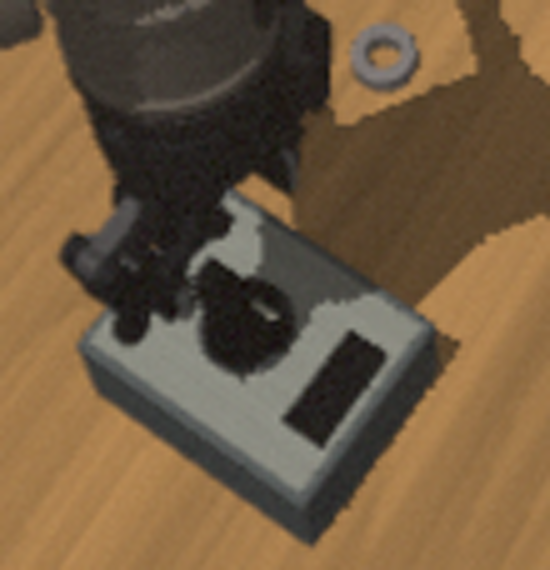

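The fingers straddle the knob (finger tips near (130,325) and (290,170), knob at (245,320)). I'll lower and close.

Request:
carry_out(
  targets=[
    [[0,0,-0.6,0,60],[0,0,-1.23,0,60],[0,0,-1.23,0,60],[0,0,-1.23,0,60],[0,0,-1.23,0,40],[0,0,-1.23,0,5],[0,0,-1.23,0,5],[0,0,-1.23,0,5],[0,0,-1.23,0,5],[0,0,-1.23,0,5]],
  ],
)

```text
time_s: 2.63
eef_pos: [570.7, -308.2, 73.9]
tcp_rot: [0.0, 0.999, -0.039, 0.0]
ft_force: [-0.1, -0.2, -0.3]
grip_width: 0.06
grasp_force: 0.0
```

```bash
python3 - <<'E'
from h import *
im,d=grab('scene'); s=env.get_state(); print(s['eef_pos'],s['grip_width'],s['grasp_force'],s['ft_force'],s['moment'])
im2,_=grab('top')
a=cv2.resize(im[270:384,150:260],(550,570),interpolation=2);b=cv2.resize(im2[140:210,340:400],(240,280),interpolation=2)
C=np.zeros((570,800,3),np.uint8);C[:,:550]=a;C[:280,555:795]=b
save(C,'pics/k3.png')
E
```

```text
[ 570.67650852 -308.16715666   73.70979354] 0.05600747609844821 0.0 [-0.03781545 -0.31742805 -0.25513172] [-0.02376985 -0.0427596  -0.02939017]
```

View pics/k3.png

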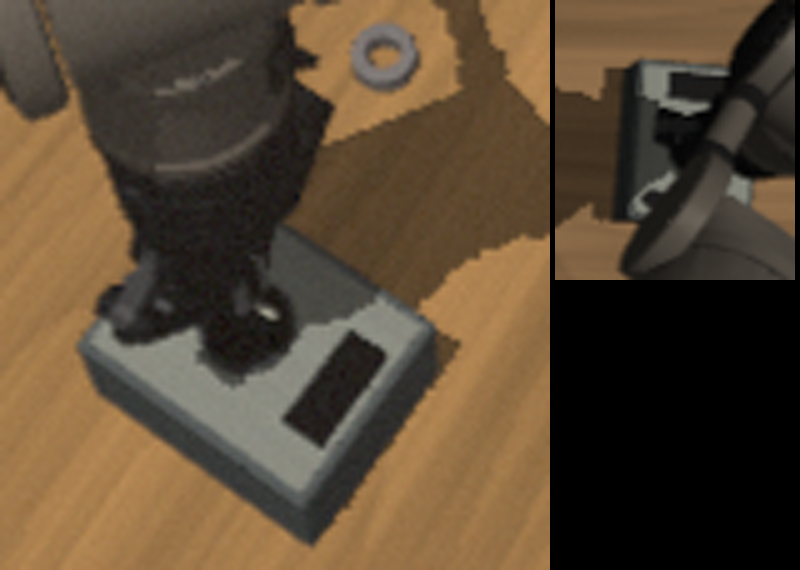

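```bash
python3 - <<'E'
from h import *
for n in('scene','top'):
    im,d=load(n);P=cloud(n,d);e=np.array([571,-308.])
    m=(np.hypot(P[...,0]-e[0],P[...,1]-e[1])<90)&(d>0)
    for a,b in((66,85),(85,105),(105,125),(125,145),(145,165),(165,200)):
        k=m&(P[...,2]>a)&(P[...,2]<b);Q=P[k]
        if len(Q)>3: print(n,a,b,len(Q),'min',np.percentile(Q,3,0).round(),'mean',Q.mean(0).round(),'max',np.percentile(Q,97,0).round())
    print((d==0).sum())
E
```

```text
scene 66 85 120 min [ 559. -328.   66.] mean [ 580. -316.   73.] max [ 624. -293.   84.]
scene 85 105 61 min [ 575. -317.   86.] mean [ 586. -312.   98.] max [ 594. -305.  103.]
scene 105 125 43 min [ 574. -325.  105.] mean [ 580. -312.  115.] max [ 588. -295.  123.]
scene 125 145 38 min [ 575. -325.  125.] mean [ 580. -311.  134.] max [ 583. -300.  144.]
scene 145 165 114 min [ 563. -345.  147.] mean [ 578. -319.  156.] max [ 586. -273.  163.]
scene 165 200 296 min [ 557. -370.  167.] mean [ 577. -323.  188.] max [ 588. -250.  200.]
792
top 66 85 26 min [ 532. -340.   66.] mean [ 573. -291.   68.] max [ 620. -262.   72.]
top 145 165 7 min [ 559. -278.  155.] mean [ 563. -275.  159.] max [ 568. -271.  161.]
top 165 200 65 min [ 560. -269.  173.] mean [ 571. -256.  192.] max [ 584. -245.  199.]
771
```

```bash
python3 - <<'E'
from h import *
im,d=load('scene');P=cloud('scene',d)
for v in range(312,348,2):
    print(v,' '.join('%3d'%P[v,u,2] if d[v,u]>0 else '  -' for u in range(172,214,2)),'|',' '.join('%3d'%im[v,u].mean() for u in range(172,214,2)))
print(vision.camera_params('scene')['world_from_camera'][:3,3])
E
```

```text
312   3 238 251 261 264 269 273 271 269 269 268 269 262 259 253 247 240 154 150   2  -2 | 123  89  31  33  35  32  31  28  29  32  32  26  25  24  31  28  29  28  50  65  68
314   0   1 241 250 253 256 261 263 260 260 260 257 254 249 243 240 173  -1  -2   3   2 | 118 121  52  27  31  23  24  30  31  32  27  28  27  30  28  23  27  48  68  72  69
316   4   1 223 235 243 249 250 255 254 253 251 250 245 244 239 175 152  64  60   2   3 | 120 112  78  33  31  30  32  30  31  37  28  29  29  31  26  27  34  66  48  63  60
318   0  -1 218 225 235 238 240 243 242 242 241 241 237 149 161 152  60  61  60  57   1 | 115 116  60  33  28  29  29  31  28  35  30  31  33  33  21  35  55  71  72  57  53
320   0  -2 217 210 220 228 222 220 231 199 204 208 195 178 147 144  59  61  60  61  58 | 114 115  49  43  49  24  22  25  28  27  26  29  29  29  30  29  64  71  72  68  62
322   1  -1 210 208 213 215 219 212 202 195 189 198 181 171 142 134  62  61  63  61  61 | 113 112  88  63  57  37  30  30  25  27  29  26  27  25  26  56  64  71  68  71  70
324  -1   0 208 206 211 213 212 204 192 155 171 181 173 
[... 1375 characters left out ...]
  65  65  72  73  76  69  72  77  66  59  60  59 | 135 136 137 137 138 138 136 140 133  61  29  18  27  25  21  30  34  42 122 137 139
342  59  59  59  58  62  59  62  60  59  61  60  63  67  65  67  61  59  65  58  61  60 |  95 127 137 137 136 136 137 137 135  89  51  37  28  24  33  48  61 125 132 136 136
344  57  60  59  59  57  61  59  57  59  62  65  59  64  64  62  58  60  60  61  59  63 |  75  91 114 135 134 140 136 135 137 134 108  66  46  42  74  99 134 137 135 133 130
346  46  57  63  61  59  61  60  61  60  60  62  63  61  59  62  64  59  59  60  63  66 |  55  63  90  98 132 133 137 137 135 134 135 105  73  82 136 133 137 138 135 134  65
[ 884.66941625 -592.7792661  1113.06641371]
```

Request:
carry_out(
  targets=[
    [[0,0,0,0,5]],
  ],
)

```text
time_s: 2.82
eef_pos: [570.6, -308.1, 73.5]
tcp_rot: [0.0, 0.999, -0.039, 0.0]
ft_force: [-0.5, -1.0, 0.1]
grip_width: 0.057
grasp_force: 0.0
```

Depth shows the shut finger tips at about z = 105–112, above the knob's 101 mm top, although the reported TCP is z = 74. So the fingers closed over the bar, not on it. I'll open, move down a safe amount and re-measure.

Request:
carry_out(
  targets=[
    [[0,0,0,0,50],[0,0,0,0,50],[0,0,0,0,50],[0,0,0,0,50],[0,0,-0.1,0,50],[0,0,-0.2,0,50],[0,0,-0.2,0,50],[0,0,-0.2,0,50]],
  ],
)

```text
time_s: 3.48
eef_pos: [570.3, -307.9, 64.8]
tcp_rot: [-0.0, 0.999, -0.039, -0.0]
ft_force: [0.0, 0.3, 0.5]
grip_width: 0.587
grasp_force: 0.0
```

```bash
python3 - <<'E'
from h import *
s=env.get_state();print(s['eef_pos'],s['grip_width'],s['ft_force'],s['joint_pos'])
im,d=grab('scene');P=cloud('scene',d)
e=s['eef_pos']
# finger at -y side: y from -350..-325
for y0,y1 in((-350,-340),(-340,-332),(-332,-320),(-298,-285),(-285,-270)):
    m=(P[...,1]>y0)&(P[...,1]<y1)&(abs(P[...,0]-e[0])<25)&(d>0)&(P[...,2]>68)&(P[...,2]<200)
    print(y0,y1,m.sum(),np.sort(P[...,2][m]).round()[:40:2])
save(im,'pics/k4.png',(165,290,235,350),10)
E
```

```text
[ 570.31711814 -307.91745158   64.8231402 ] 0.5865751632988736 [0.03921615 0.2633758  0.50453526] [-6.13174522e-01  6.89544704e-01  1.32952594e+00 -7.86116556e-05
  1.12357958e+00  1.03476299e+00]
-350 -340 92 [ 99. 106. 107. 110. 111. 114. 117. 121. 122. 123. 128. 135. 140. 142.
 144. 144. 145. 145. 146. 147.]
-340 -332 85 [100. 107. 111. 114. 116. 119. 126. 132. 136. 143. 146. 148. 150. 153.
 160. 160. 163. 164. 165. 165.]
-332 -320 55 [ 69.  69.  70.  71.  71.  72.  72.  72.  73.  74.  74.  75. 162. 166.
 170. 174. 176. 180. 184. 187.]
-298 -285 12 [69. 70. 72. 73. 74. 75.]
-285 -270 57 [ 96. 100. 101. 101. 106. 107. 107. 109. 110. 112. 114. 115. 116. 117.
 119. 120. 122. 126. 128. 129.]
```

View pics/k4.png

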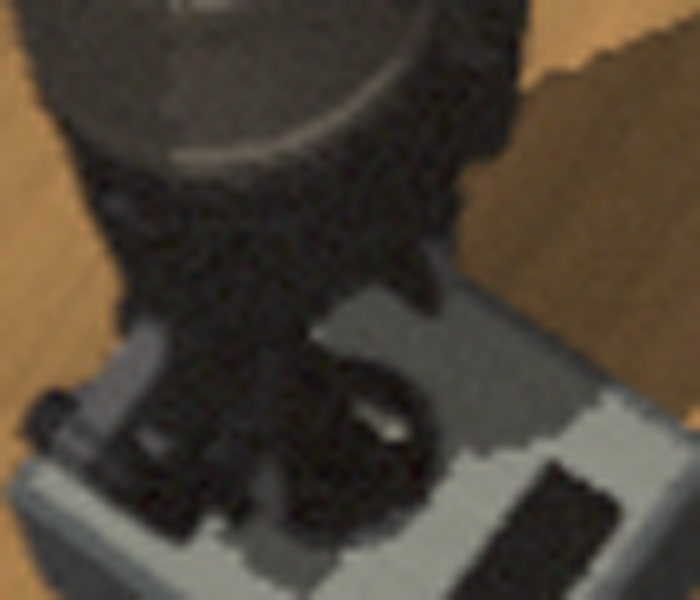

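The open finger tips are at about z = 98 (picture (180,530)) straddling the knob bar. The real tips are therefore roughly 27 mm above the reported TCP. I'll lower another 18 mm and close.

Request:
carry_out(
  targets=[
    [[0,0,-0.15,0,50],[0,0,-0.3,0,50],[0,0,-0.45,0,50],[0,0,-0.45,0,50],[0,0,-0.45,0,30],[0,0,-0.45,0,5],[0,0,-0.45,0,5],[0,0,-0.45,0,5],[0,0,-0.45,0,5],[0,0,-0.45,0,5]],
  ],
)

```text
time_s: 4.37
eef_pos: [570.7, -308.6, 47.9]
tcp_rot: [0.0, 0.999, -0.039, 0.0]
ft_force: [-1.2, -1.5, 2.7]
grip_width: 0.149
grasp_force: 60.8
```

The bar is gripped. Next I turn it clockwise.

Request:
carry_out(
  targets=[
    [[0,0,0,-1.1,5],[0,0,0,-2.2,5],[0,0,0,-3.3,5],[0,0,0,-4.4,5],[0,0,0,-5.5,5],[0,0,0,-6.6,5],[0,0,0,-7.7,5],[0,0,0,-8.8,5],[0,0,0,-9.9,5],[0,0,0,-10.6,5],[0,0,0,-10.6,5],[0,0,0,-10.6,5]],
  ],
)

```text
time_s: 5.37
eef_pos: [570.9, -308.3, 47.9]
tcp_rot: [0.0, 0.878, -0.479, 0.0]
ft_force: [-0.6, -0.8, 3.6]
grip_width: 0.147
grasp_force: 60.9
```

```bash
python3 - <<'E'
from h import *
s=env.get_state();print(s['eef_pos'],s['tcp_rot'],s['ft_force'],s['moment'],s['grip_width'],s['joint_pos'])
q=s['tcp_rot'];print(np.degrees(2*np.arctan2(q[2],q[1])))
E
```

```text
[ 570.93558269 -308.3005769    47.86654234] [ 7.45151015e-05  8.77576081e-01 -4.79437146e-01  4.89373821e-04] [-0.5563865  -0.79368184  3.5945215 ] [-0.16999533 -0.03479089  0.06438673] 0.14716178253572232 [-6.13126118e-01  7.08269556e-01  1.34490846e+00 -4.24705629e-05
  1.08742532e+00  1.95771652e+00]
-57.29730288570433
```

Request:
carry_out(
  targets=[
    [[0,0,0,-0.5,5],[0,0,0,-0.9,5],[0,0,0,-1.3,5],[0,0,0,-1.6,5],[0,0,0,-1.6,5],[0,0,0,-1.6,5]],
  ],
)

```text
time_s: 5.87
eef_pos: [571.0, -308.4, 47.9]
tcp_rot: [0.0, 0.842, -0.539, 0.001]
ft_force: [0.2, -1.8, 4.5]
grip_width: 0.149
grasp_force: 67.9
```

```bash
python3 - <<'E'
from h import *
s=env.get_state();print(s['eef_pos'],s['ft_force'],s['moment'],s['grip_width'])
q=s['tcp_rot'];print(np.degrees(2*np.arctan2(q[2],q[1])))
E
```

```text
[ 570.95437419 -308.35444812   47.92046382] [ 0.17195264 -1.77443563  4.47101739] [-0.22907578 -0.05683622  1.34110457] 0.14943362539259963
-65.19120371011701
```

The moment jumped to 1.34 Nm, so the knob is at its stop. I'll ease off, release and rise.

Request:
carry_out(
  targets=[
    [[0,0,0,1.0,5],[0,0,0,1.0,70],[0,0,0,1.0,70],[0,0,0,1.0,70],[0,0,0,1.0,70],[0,0,0,1.0,70],[0,0,0.5,1.0,70],[0,0,1.3,1.0,70],[0,0,2.3,1.0,70],[0,0,3.0,1.0,70],[0,0,3.0,1.0,70]],
  ],
)

```text
time_s: 6.78
eef_pos: [573.4, -309.8, 174.9]
tcp_rot: [0.0, 0.864, -0.503, 0.006]
ft_force: [0.6, 0.3, 1.0]
grip_width: 0.818
grasp_force: 0.0
```

Request:
carry_out(
  targets=[
    [[0.1,2,0,1.43,60],[0.2,3,0,2.86,60],[0.3,4,0,4.29,60],[0.4,5,0,5.7,60],[0.5,6,0,7.1,60],[0.585,7,0,8.5,60],[0.585,7.715,0,9.9,60],[0.585,7.715,0,11.3,60],[0.585,7.715,0,12.7,60],[0.585,7.715,0,14.1,60],[0.585,7.715,0,15.5,60],[0.585,7.715,0,16.8,60]],
  ],
)

```text
time_s: 7.78
eef_pos: [593.6, 1.1, 166.8]
tcp_rot: [-0.0, 0.978, 0.207, -0.001]
ft_force: [0.0, -0.2, 0.5]
grip_width: 0.7
grasp_force: 0.0
```

Request:
carry_out(
  targets=[
    [[0,0,-0.5,1.4,60],[0,0,-1,2.02,60],[0,0,-1.5,2.02,60],[0,0,-2,2.02,60],[0,0,-2.3,2.02,60],[0,0,-2.3,2.02,60],[0,0,-2.3,2.02,60],[0,0,-2.3,2.02,60]],
  ],
)

```text
time_s: 8.45
eef_pos: [594.5, 0.5, 76.2]
tcp_rot: [0.0, 0.957, 0.29, 0.001]
ft_force: [0.2, 0.1, -0.3]
grip_width: 0.701
grasp_force: 0.0
```

```bash
python3 - <<'E'
from h import *
s=env.get_state();print(s['eef_pos'],s['ft_force'],s['moment'],s['grip_width'])
q=s['tcp_rot'];print(q,np.degrees(2*np.arctan2(q[2],q[1])))
e=s['eef_pos']
for n in('top','scene'):
    im,d=grab(n)
    try: Q,R=fit(n,d,(570,-308),40,90,115); print(n,'knob',len(Q),R)
    except Exception as x: print(x)
    P=cloud(n,d)
    a=np.radians(33.7);ex=(P[...,0]-e[0])*np.cos(a)+(P[...,1]-e[1])*np.sin(a);ey=-(P[...,0]-e[0])*np.sin(a)+(P[...,1]-e[1])*np.cos(a)
    for lo,hi in((-48,-30),(30,48)):
        m=(ey>lo)&(ey<hi)&(abs(ex)<20)&(P[...,2]>50)&(d>0)&(P[...,2]<200)
        if m.any():
            i=np.argsort(P[...,2][m])[:12];print(n,lo,m.sum(),P[...,2][m][i].round(),ex[m][i].round(),ey[m][i].round())
E
```

```text
[5.94519364e+02 4.69575814e-01 7.61640669e+01] [ 0.18537394  0.14811517 -0.33679393] [-0.01048593 -0.0199577  -0.0373716 ] 0.7012269781244184
[2.36250369e-04 9.57152398e-01 2.89584043e-01 5.59846966e-04] 33.6661162076056
top knob 72 ((568.7151489257812, -306.6986999511719), (14.602344512939453, 44.29127502441406), 85.32284545898438)
top 30 23 [125. 155. 156. 157. 157. 159. 159. 160. 163. 163. 164. 166.] [ -8. -15. -13. -12.  -9.  10.  -3.  -8.   8.  -4.  -7.  -6.] [46. 40. 42. 45. 43. 46. 43. 46. 43. 47. 42. 45.]
scene knob 149 ((572.1141357421875, -308.99102783203125), (14.808594703674316, 43.34008026123047), 86.14936065673828)
scene -48 66 [111. 116. 116. 117. 117. 118. 120. 121. 121. 122. 122. 122.] [ -8.   9. -11.  -8.   9.   1. -11.  -2.  -4.  -1.   6.   1.] [-37. -38. -37. -38. -36. -42. -37. -43. -43. -41. -44. -41.]
```

The knob is back at rest. The finger tips are at about z = 112 with the TCP reported at z = 76, so the offset is about 28 mm, as before. I'll lower onto the rib and close.

Request:
carry_out(
  targets=[
    [[0,0,-0.5,0,60],[0,0,-1.0,0,60],[0,0,-1.4,0,60],[0,0,-1.7,0,60],[0,0,-1.88,0,60],[0,0,-1.88,0,45],[0,0,-1.88,0,5],[0,0,-1.88,0,5],[0,0,-1.88,0,5],[0,0,-1.88,0,5],[0,0,-1.88,0,5],[0,0,-1.88,0,5]],
  ],
)

```text
time_s: 9.55
eef_pos: [594.9, 0.5, 1.5]
tcp_rot: [0.0, 0.957, 0.29, 0.001]
ft_force: [-1.1, -0.2, 6.7]
grip_width: 0.171
grasp_force: 60.8
```

The rib is gripped. Lift, then carry over the bed while turning.

Request:
carry_out(
  targets=[
    [[0,0,0.4,0,5],[0,0,1.0,0,5],[0,0,1.8,0,5],[0,0,2.4,0,5],[0,0,2.6,0,5],[-0.3,0.8,2.6,-1.2,5],[-0.6,1.6,2.6,-2.4,5],[-0.8,2.4,2.6,-3.6,5],[-1.0,3.2,2.6,-4.8,5],[-1.2,4.0,2.6,-6.0,5],[-1.3,4.8,2.6,-7.2,5],[-1.425,5.6,2.6,-8.4,5]],
  ],
)

```text
time_s: 10.55
eef_pos: [535.7, 225.7, 102.8]
tcp_rot: [0.0, 0.997, -0.075, -0.001]
ft_force: [0.4, 0.3, -3.6]
grip_width: 0.174
grasp_force: 59.8
```

Request:
carry_out(
  targets=[
    [[0,0.4,0,-1.2,5],[0,0.8,0,-2.0,5],[0,1.01,0,-2.38,5],[0,1.01,0,-2.38,5],[0,1.01,0,-2.38,5],[0,1.01,0,-2.38,5],[0,1.01,0,-2.38,5],[0,1.01,0,-2.38,5]],
  ],
)

```text
time_s: 11.22
eef_pos: [537.1, 264.0, 104.1]
tcp_rot: [0.0, 0.984, -0.176, -0.0]
ft_force: [-0.8, -0.2, -3.0]
grip_width: 0.171
grasp_force: 59.8
```

```bash
python3 - <<'E'
from h import *
s=env.get_state();print(s['eef_pos'],s['ft_force'],s['moment'],s['grip_width'])
q=s['tcp_rot'];print(q,np.degrees(2*np.arctan2(q[2],q[1])))
for n in('top','scene'):
    im,d=grab(n); P=cloud(n,d)
    m=(np.hypot(P[...,0]-537,P[...,1]-265)<100)&(P[...,2]>112)&(P[...,2]<132)&(d>0)&(im.mean(2)>55)
    Q=P[m]
    if len(Q): print(n,len(Q),np.median(Q[:,2]),cv2.minAreaRect(Q[:,:2].astype(np.float32)))
save(load('scene')[0],'pics/b1.png',(240,80,370,220),4.2)
E
```

```text
[537.09620211 263.98736143 104.06483135] [-0.79245754 -0.15176234 -3.018717  ] [ 0.01450499 -0.00643489  0.00806617] 0.17126123728883433
[ 1.86700658e-04  9.84418119e-01 -1.75843409e-01 -1.67339689e-04] -20.25548675060729
top 257 121.25742085908814 ((540.3711547851562, 259.566650390625), (59.2794075012207, 140.9674072265625), 61.45213317871094)
scene 699 122.05500268486094 ((546.6555786132812, 259.4085388183594), (74.85291290283203, 140.07394409179688), 69.46942138671875)
```

View pics/b1.png

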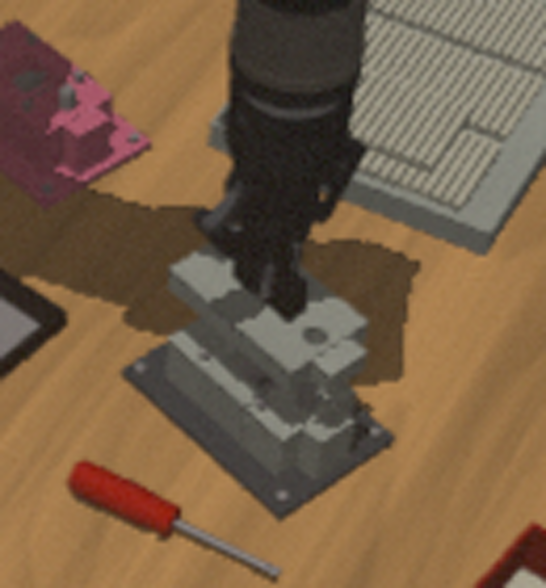

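The held cover is over the grey bed, nose over nose (cover (270,310), wide bore (315,335), bed nose (320,440)). I'll fit both outlines in the same camera so the calibration error cancels.

```bash
cp pics/scene.npz pics/held.npz; cat > pf.py <<'E'
from h import *
from scipy.optimize import minimize
M=np.array([[-60,-35],[60,-35],[60,-17],[78,-17],[78,17],[60,17],[60,35],[-60,35]],float)
def outline(n,im,d,ztop,x0,y0,yaw,t=4.5):
    p=vision.camera_params(n);K=np.array(p['mtx']);W=np.linalg.inv(np.array(p['world_from_camera']))
    Z=cloud(n,d)[...,2]
    mask=((abs(Z-ztop)<t)&(d>0)).astype(float); ign=(Z>ztop+t)|(d<=0)
    ign=cv2.dilate(ign.astype(np.uint8),np.ones((3,3)))>0
    def proj(v):
        c,s=np.cos(v[2]),np.sin(v[2]); X=np.c_[M@np.array([[c,s],[-s,c]])+v[:2],np.full(8,ztop)]
        C=X@W[:3,:3].T+W[:3,3]; return C[:,:2]/C[:,2:]*[K[0,0],K[1,1]]+[K[0,2],K[1,2]]
    def ras(v):
        g=np.zeros((384*4,512*4),np.uint8); q=np.round((proj(v)*4+1.5)*16).astype(np.int32)
        cv2.fillPoly(g,[q],255,cv2.LINE_8,4); return cv2.resize(g,(512,384),interpolation=cv2.INTER_AREA)/255.
    v0=np.array([x0,y0,np.radians(yaw)])
    r=ras(v0)>.5; k=np.ones((9,9)); band=(cv2.dilate(r.astype(np.uint8),k)>0)&~(cv2.erode(r.astype(np.uint8),k)>0)&~ign
    f=lambda u:((ras(v0+u*[1,1,.01])-mask)[band]**2).sum()
    best=min((minimize(f,np.array(s),method='Nelder-Mead',options=dict(initial_simplex=np.array(s)+np.array([[0,0,0],[3,0,0],[0,3,0],[0,0,3]]))) for s in([0,0,0],[1,-1,1],[-2,1,-1],[2,2,-1])),key=lambda q:q.fun)
    v=v0+best.x*[1,1,.01]; return np.r_[v[:2],np.degrees(v[2]),best.fun,band.sum()].round(2)
E
cat > run.py <<'E'
from pf import *
from h import *
i0=cv2.imread  # initial frames were overwritten; take bed from a current top/scene frame where visible
E
python3 - <<'E'
from pf import *
z=np.load('pics/held.npz'); print('held',*[outline('scene',z['im'],z['d'],122.,538,263,-20.2,t) for t in(4,6,8)])
import os;print(os.listdir('pics'))
E
```

```text
held [538.45 261.73 -20.09  24.39 805.  ] [538.5  260.67 -19.44  39.27 969.  ] [538.78 259.59 -18.51  45.87 969.  ]
['k1.png', 'scene.npz', 'k3.png', 'k4.png', 'c2.png', 'scene0.png', 'top.npz', 'c1.png', 'held.npz', 'top0.png', 'b1.png', 'k2.png']
```

Request:
carry_out(
  targets=[
    [[0,1,0,0,5],[0,2,0,0,5],[0,3,0,0,5],[0,4,0,0,5],[0,4,0,0,5],[0,4,0,0,5],[0,4,0,0,5],[0,4,0,0,5],[0,4,0,0,5]],
  ],
)

```text
time_s: 12.07
eef_pos: [537.5, 423.5, 104.5]
tcp_rot: [0.0, 0.984, -0.176, 0.0]
ft_force: [-0.4, -0.4, -4.0]
grip_width: 0.173
grasp_force: 60.6
```

```bash
python3 - <<'E'
from pf import *
s=env.get_state();print(s['eef_pos'],s['tcp_rot'])
F={n:grab(n) for n in('scene','top')}
np.savez('pics/away.npz',si=F['scene'][0],sd=F['scene'][1],ti=F['top'][0],td=F['top'][1])
z=np.load('pics/held.npz')
for n,zt in(('scene',49.5),('top',48.7)):
    for t in(4,6,8): print(n,'bed',t,outline(n,*F[n],zt,537,264,-20.2,t))
for t in(3,4,6): print('heldaway',t,outline('scene',*F['scene'],122.,538,422,-20.2,t))
Z=cloud('scene',F['scene'][1]);e=Z[(abs(Z[...,0]-537)<30)&(abs(Z[...,1]-264)<30)];print(np.percentile(e[:,2],[10,50,90]))
E
```

```text
[537.50737059 423.52450138 104.45721106] [ 1.66870821e-04  9.84328189e-01 -1.76346216e-01  2.10942320e-05]
scene bed 4 [ 538.77  264.18  -20.24   35.57 1003.  ]
scene bed 6 [ 539.04  263.34  -20.61   37.19 1119.  ]
scene bed 8 [ 539.58  262.49  -20.54   43.91 1155.  ]
top bed 4 [535.01 267.15 -20.39  23.27 852.  ]
top bed 6 [ 534.88  266.87  -20.38   18.   1038.  ]
top bed 8 [ 534.89  266.71  -20.35   11.29 1122.  ]
heldaway 3 [539.21 421.51 -20.69  21.3  647.  ]
heldaway 4 [539.09 419.97 -19.36  25.56 744.  ]
heldaway 6 [539.23 418.91 -19.74  37.53 889.  ]
[29.8233351  46.64624603 52.23747837]
```

Request:
carry_out(
  targets=[
    [[0,-1,0,0,5],[0,-2,0,0,5],[0,-3,0,0,5],[0.0125,-3.96,0,0,5],[0.0125,-3.96,0,0,5],[0.0125,-3.96,0,0,5],[0.0125,-3.96,-0.4,0,5],[0.0125,-3.96,-0.775,0,5],[0.0125,-3.96,-0.775,0,5],[0.0125,-3.96,-0.775,0,5],[0.0125,-3.96,-0.775,0,5],[0.0125,-3.96,-0.775,0,5]],
  ],
)

```text
time_s: 13.17
eef_pos: [538.2, 267.2, 74.3]
tcp_rot: [-0.0, 0.985, -0.175, 0.001]
ft_force: [0.0, 0.2, -3.9]
grip_width: 0.171
grasp_force: 60.8
```

```bash
python3 - <<'E'
from pf import *
s=env.get_state();print(s['eef_pos'],s['tcp_rot'],s['ft_force'],s['moment'])
a=np.load('pics/away.npz')
F={n:grab(n) for n in('scene','top')}
for n,k in(('scene','s'),('top','t')):
    Z=cloud(n,F[n][1]);m=(np.hypot(Z[...,0]-537,Z[...,1]-264)<90)&(Z[...,2]>80)&(Z[...,2]<102)&(F[n][0].mean(2)>55)
    zt=np.median(Z[m][:,2]);print(n,zt)
    zb=cloud(n,a[k+'d']);mb=(np.hypot(zb[...,0]-537,zb[...,1]-264)<80)&(abs(zb[...,2]-50)<4);b=np.median(zb[mb][:,2])
    for t in(4,5,6): print(t,'bed',outline(n,a[k+'i'],a[k+'d'],b,537,264,-20.3,t),'cover',outline(n,*F[n],zt,537,264,-20.3,t))
E
```

```text
[538.15233004 267.17913073  74.31113579] [-4.79086462e-04  9.84524034e-01 -1.75246905e-01  8.47880374e-04] [ 0.02431952  0.19979156 -3.86790373] [-0.06431705 -0.02391887 -0.0015911 ]
scene 92.04619663374524
4 bed [ 538.79  264.06  -20.07   40.76 1027.  ] cover [538.94 265.3  -20.13  23.31 804.  ]
5 bed [ 538.92  264.06  -20.16   32.38 1091.  ] cover [539.22 264.41 -19.34  28.12 901.  ]
6 bed [ 539.31  263.15  -20.45   33.96 1127.  ] cover [539.73 264.5  -18.92  34.96 936.  ]
top 91.77706764300933
4 bed [535.66 266.89 -20.5   43.3  948.  ] cover [535.45 268.05 -20.48  22.04 440.  ]
5 bed [ 534.84  266.91  -20.49   32.48 1023.  ] cover [535.87 267.53 -20.06  18.27 499.  ]
6 bed [ 534.85  266.81  -20.43   24.15 1072.  ] cover [535.47 266.97 -19.68  18.33 531.  ]
```

Request:
carry_out(
  targets=[
    [[-0.01,-0.01,0,-0.03,5],[-0.01,-0.01,0,-0.03,5],[-0.01,-0.01,0,-0.03,5],[-0.01,-0.01,-0.05,-0.03,5],[-0.01,-0.01,-0.1,-0.03,5],[-0.01,-0.01,-0.15,-0.03,5],[-0.01,-0.01,-0.15,-0.03,5],[-0.01,-0.01,-0.15,-0.03,5]],
  ],
)

```text
time_s: 13.93
eef_pos: [536.9, 266.0, 66.9]
tcp_rot: [0.0, 0.984, -0.177, -0.0]
ft_force: [0.8, -0.5, -3.4]
grip_width: 0.171
grasp_force: 60.9
```

```bash
python3 - <<'E'
from pf import *
s=env.get_state();print(s['eef_pos'],s['tcp_rot'],s['ft_force'],s['moment'])
E
```

```text
[536.94987591 265.99629128  66.91843837] [ 1.89842898e-04  9.84241183e-01 -1.76830940e-01 -2.77097845e-04] [ 0.8253618  -0.53583477 -3.37833654] [-0.06848108 -0.01028102 -0.02654387]
```

Request:
carry_out(
  targets=[
    [[0.016,0.01,0,0,5],[0.016,0.01,0,0,5],[0.016,0.01,-0.03,0,5],[0.016,0.01,-0.06,0,5],[0.016,0.01,-0.09,0,5],[0.016,0.01,-0.12,0,5],[0.016,0.01,-0.12,0,5],[0.016,0.01,-0.12,0,5]],
  ],
)

```text
time_s: 14.6
eef_pos: [537.6, 266.5, 62.3]
tcp_rot: [0.0, 0.984, -0.177, -0.0]
ft_force: [-0.1, 0.0, -4.1]
grip_width: 0.173
grasp_force: 60.9
```

```bash
python3 - <<'E'
from pf import *
s=env.get_state();print(s['eef_pos'],s['tcp_rot'],s['ft_force'],s['moment'])
E
```

```text
[537.62106788 266.45930158  62.27054826] [ 1.14616399e-04  9.84245092e-01 -1.76809378e-01 -1.69841605e-04] [-0.05927058  0.01725584 -4.07243577] [-0.00443833 -0.03719706 -0.0286716 ]
```

The underside is about 6 mm below the dowel tops with no contact force, so the bores are on the dowels. I'll keep lowering.

Request:
carry_out(
  targets=[
    [[0,0,-0.04,0,5],[0,0,-0.08,0,5],[0,0,-0.12,0,5],[0,0,-0.16,0,5],[0,0,-0.2,0,5],[0,0,-0.2,0,5],[0,0,-0.2,0,5]],
  ],
)

```text
time_s: 15.18
eef_pos: [537.9, 266.5, 55.5]
tcp_rot: [-0.0, 0.984, -0.177, 0.0]
ft_force: [-2.3, -1.1, 7.1]
grip_width: 0.175
grasp_force: 62.3
```

```bash
python3 - <<'E'
from pf import *
s=env.get_state();print(s['eef_pos'],s['tcp_rot'],s['ft_force'],s['moment'])
E
```

```text
[537.91994967 266.54248505  55.48620957] [-1.42355417e-04  9.84255138e-01 -1.76753061e-01  3.97231005e-04] [-2.33678355 -1.08465705  7.09699324] [-0.28484467  0.57726664  0.00096708]
```

Request:
carry_out(
  targets=[
    [[0,0,-0.04,0,5],[0,0,-0.08,0,5],[0,0,-0.12,0,5],[0,0,-0.12,0,5],[0,0,-0.12,0,5]],
  ],
)

```text
time_s: 15.6
eef_pos: [537.9, 266.6, 51.5]
tcp_rot: [-0.0, 0.984, -0.177, 0.001]
ft_force: [-4.9, -2.1, 11.6]
grip_width: 0.168
grasp_force: 63.1
```

```bash
python3 - <<'E'
from pf import *
s=env.get_state();print(s['eef_pos'],s['tcp_rot'],s['ft_force'],s['moment'])
E
```

```text
[537.87598702 266.59791993  51.53488103] [-2.26926642e-04  9.84261111e-01 -1.76719228e-01  5.72485954e-04] [-4.94185273 -2.05761002 11.62941816] [-0.40556225  0.95011206 -0.01180375]
```

Request:
carry_out(
  targets=[
    [[-0.01,-0.005,0,0,5],[-0.01,-0.005,-0.03,0,5],[-0.01,-0.005,-0.06,0,5],[-0.01,-0.005,-0.06,0,5],[-0.01,-0.005,-0.06,0,5]],
  ],
)

```text
time_s: 16.02
eef_pos: [538.0, 266.6, 51.5]
tcp_rot: [-0.001, 0.984, -0.177, 0.002]
ft_force: [-9.2, -4.0, 25.2]
grip_width: 0.171
grasp_force: 65.1
```

```bash
python3 - <<'E'
from pf import *
s=env.get_state();print(s['eef_pos'],s['tcp_rot'],s['ft_force'],s['moment'])
E
```

```text
[537.95259256 266.62441276  51.4678065 ] [-7.26114116e-04  9.84276532e-01 -1.76626427e-01  1.51234039e-03] [-9.21830654 -3.9965908  25.19728228] [-0.75783265  1.66705943 -0.0528864 ]
```

```bash
python3 - <<'E'
from pf import *
a=np.load('pics/away.npz')
for n,k in(('scene','s'),('top','t')):
    im,d=grab(n)
    for lab,dd,zt,ii in(('bed',a[k+'d'],50,a[k+'i']),('cover',d,70,im)):
        P=cloud(n,dd);c,s=np.cos(np.radians(-20.3)),np.sin(np.radians(-20.3))
        o=(538.8,264.1) if n=='scene' else(535,266.9)
        x=(P[...,0]-o[0])*c+(P[...,1]-o[1])*s;y=-(P[...,0]-o[0])*s+(P[...,1]-o[1])*c
        m=(abs(x)<58)&(abs(y)<33)&(abs(P[...,2]-zt)<6)&(ii.mean(2)>50)&(dd>0)
        A=np.c_[x[m],y[m],np.ones(m.sum())];w=np.linalg.lstsq(A,P[m][:,2],rcond=None)[0]
        print(n,lab,m.sum(),'slope',w[:2].round(4),'z',w[2].round(2))
s=env.get_state();print(s['eef_pos'],s['ft_force'],s['time_s'])
save(load('scene')[0],'pics/f.png',(250,90,350,210),4.5)
E
```

```text
scene bed 532 slope [-0.0004  0.0015] z 49.87
scene cover 441 slope [-0.0009  0.0035] z 69.8
top bed 512 slope [0.0039 0.0022] z 49.34
top cover 181 slope [-0.0089 -0.0097] z 68.9
[537.9517671  266.65186091  51.4717904 ] [-9.80951984 -3.00455235 27.06598409] 16.1167
```

View pics/f.png

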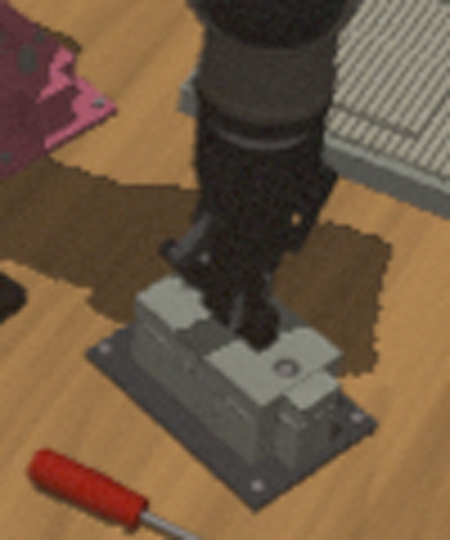

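The cover's top plane sits 20.0 mm above the bed face and is level. The picture shows the halves shut, with the thick dowel visible in the wide bore at (287,368). The arm is gripping and pressing with about 27 N, so I'll hand in.

```bash
python3 -c "
from cell import order
print(order.hand_in())"
```

```text
the job is handed in; nothing more can be done
None
```

The knob was turned to its stop and sprang back, and the cover is seated flush on the bed's dowels, still gripped and pressed shut with about 27 N. The job was handed in at about 16 s on the robot's clock; the hand-in gave no verdict.

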